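Two-key start of the seal engraver

TASK

In the calligraphy studio, push the wooden carrier that holds the seal stone along its slideway, without lifting it, until it is fully home against the engraver's end stop. Then start the machine: press the two round keys of the key box fully down together with the two fingertips (never one of them alone), hold both fully down for three seconds, and let go so that both spring back up. Do not press the keys before the carrier is home, do not press the square key, and leave everything else where it stands.

Things in the scene. Friction and masses are not known exactly. Their poses are not given: they have to be found in the camera images.
- engraver: small portal engraving machine, fixed (place and yaw vary). Origin at table level; x runs along the slideway the way the carrier is pushed (away from the robot), y left, z up. Floor plate x -150 to +130 mm, 130 mm wide, 8 mm thick; two rails 84 mm apart inside, 18 mm above the table. Portal at x +60 to +100 mm, 225 mm high, spindle tip at 112 mm; nothing overhangs at x below +60 mm.
- engraver_stop (a point): centre of the end stop's face that the carrier's front comes to rest against, at x = +105 mm in the engraver's frame, 19 mm above the table
- carrier_rear (a point): centre of the rear upright face (the one to push) of the loose wooden carrier, a block 150 (x) x 80 x 30 mm high, 0.3 to 0.45 kg, lying on the floor plate between the rails; point 23 mm above the table. Seal stone (24 mm square) on its far end, top 93 mm above the table. Starts 45 to 75 mm short of home; home, this point is at x = -45 mm in the engraver's frame. Slides with 1 to 3 N friction.
- keybox: grey control box, 100 (x) x 170 (y) x 45 mm high, fixed (place and yaw vary), origin under its centre, x away from the robot. On top, two round black keys, 30 mm across, in aluminium collars 46 mm across and 12 mm high, side by side along the box's y axis, 64 mm between centres (x = +16 mm, y = +-32 mm); and one small square key nearer the robot (x = -34 mm, y = 0).
- key_left_top (a point): centre of the top face of the left round key (box y = +32 mm), 69 mm above the table when up; moves down with the key
- key_right_top (a point): centre of the top face of the right round key (box y = -32 mm), 69 mm above the table when up; moves down with the key
- key_left (a joint): travel of the left round key, m: 0 up, 0.008 fully down. Spring: 1.2 N to start moving, 4 N fully down; springs back when let go
- key_right (a joint): travel of the right round key, the same as the left
- key_square (a joint): travel of the square key (20 x 20 mm, its top 57 mm above the table): 0 up, 0.005 fully down; leave it alone
- stone_tall: uncut seal stone standing on end, 26 x 26 x 65 mm, origin under its centre. Bystander: leave it where it is.
- stone_short: short seal stone, 30 x 30 x 42 mm, origin under its centre. Bystander: leave it where it is.
- weight_a: dark wooden paperweight bar, 200 x 34 x 24 mm, long along its x, origin under its centre. Bystander: leave it where it is.
- ink_bowl: white ceramic bowl, 84 mm across, 35 mm high, origin under its centre. Bystander: leave it where it is.
- water_cup: blue ceramic cup, 68 mm across, 75 mm high, origin under its centre. Bystander: leave it where it is.
- ink_bottle: black bottle, 56 mm across, 110 mm high, origin under its centre. Bystander: leave it where it is.
Mind the look-alikes: they are no part of the job. What is shaped like the keybox but red or turquoise is not meant.

How it is judged:
On the way, in this order (a step that is already met when the one before it is completed fails the run):
1. the carrier is pushed fully home against the stop, flat on the slideway (x of carrier_rear in the frame of engraver above -0.049 m and z of carrier_rear in the frame of engraver below 0.028 m and angle between carrier_rear's own z axis and vertical below 0.1 rad), for 0.2 s.
2. both round keys are held down together by the fingers for three seconds, the carrier home (value of joint each of key_left, key_right above 0.006 m and x of carrier_rear in the frame of engraver above -0.049 m and contact force between the fingers and keybox above 3 N), for 2.7 s.
At the end, for the whole second after the job is handed in: The carrier lies flat on the slideway, at rest, within 4 mm of the end stop, and all three keys are back up (within 1.5 mm), after both round keys were held at least 6 mm down together for 2.7 s or more (all of step 1 and value of joint each of key_left, key_right, key_square below 0.0015 m); the robot touches nothing.
It fails at once if one round key pressed down (6 mm) while the other is up (under 1.5 mm) ((value of joint key_left above 0.006 m and value of joint key_right below 0.0015 m) or (value of joint key_right above 0.006 m and value of joint key_left below 0.0015 m)).
It fails at once if a round key pressed before the carrier is home (value of joint any of key_left, key_right above 0.004 m and not (x of carrier_rear in the frame of engraver above -0.049 m)).
It fails at once if the square key pressed (value of joint key_square above 0.003 m).
It fails at once if the carrier lifted (8 mm) or tipped (z of carrier_rear in the frame of engraver above 0.031 m or angle between carrier_rear's own z axis and vertical above 0.25 rad).
It fails at once if a bystander moved by more than 20 mm or lifted (distance of any of stone_tall, stone_short, weight_a, ink_bowl, water_cup, ink_bottle from where it was at the start of the episode above 0.02 m).
It also fails if it takes over 56 s, if anything falls off the work surface, if the arm or the gripper's body presses on something with over 40 N, if the wrist force passes 120 N, or if a joint passes its speed limit or range.

ROBOT

A 6-joint arm with a two-finger parallel gripper is mounted at the origin on the work surface. World frame = base frame: x ahead of the robot, y to its left, z up, the work surface at z = 0. Lengths are in m, angles in rad, forces in N, time in s.
With the tool pointing down it reaches from about 0.275 to 0.825 m from the base axis. Payload 4.9 kg.
Tool frame: the origin (TCP) lies midway between the tips of the shut fingers; the grasp point (between the pads) lies 19 mm behind it (grip_point_offset is the distance from the TCP to the grasp point, in m); z points along the fingers, x is the direction in which the jaws open and shut, and the axes are right-handed (so a half turn about z gives the same grasp; the last joint's range is limited). The gripper opens to 85 mm and grips with 20 to 120 N. Pads are 22 mm wide; open, the fingers measure 114 mm over their backs; the gripper's body (76 mm by 85 mm) begins 54 mm behind the grasp point. The pads swing forward as they close: fully open they stand 13 mm farther back than shut.
Start: joints at [1.036, 0.326, -0.193, 1.052, 0, 1.437], TCP at [0.215, 0.506, 0.195] pointing down, gripper open.
Joint ranges: [-2.65, 2.65], [-0.97, 1.79], [-1.3, 1.35], [-1.93, 2.1], [-1.47, 1.37], [-3.14, 3.14]. Speed limits (rad/s): [2.57, 2.57, 3.14, 3.14, 3.14, 3.14].

INTERFACE

Orientations are given as a rotation vector (axis times angle).
In Python, from cell import * gives the robot as it stands. Calls block until the motion is done:
- movep(position, orientation): joint-space move of the TCP to a pose.
- move_l(position, velocity=0.15, rot=None, until_force=None): straight line of the TCP; rot=None keeps the orientation; velocity is the mean speed in m/s. With until_force (N) it stops when the force on the tool has changed by that much, and returns True; else False.
- set_joints(angles): joint-space move.
- let_go() and grab(newtons=None): open the fingers fully, or close them until they stop; newtons is the grip in N (None keeps the last).
- sleep(seconds).
- ik(position, orientation): joint angles nearest the present ones, or None.
- get_state(): the state.
- grab_frame(name): name is "scene" or "top" or "wrist"; returns a dict with "img" (420x560x3 uint8, red, green, blue), "fx", "fy", "cx", "cy" (pixels), "k1" (the pictures are not rectified: a ray, as slopes to the right and down, at radius r is drawn at 1 + k1 r^2 times it, then the intrinsics apply), "cam_to_world" (4x4, takes a point from camera to world coordinates); the wrist camera has in their place "T_tool_cam" (4x4, takes a point from camera to tool coordinates, whose origin is the TCP and whose axes are the tool frame's). Camera axes: x right, y down, z forward; pixel columns grow to the right and rows downward; lengths in m; the calibration is good to about 2 mm. A picture is of the moment at which its call begins: read the wrist's pose just before it. There is no depth.
A pose or a line that the arm cannot do raises MotionError and nothing moves.
- sign_off(): hands the job in, once; it reports no verdict.
Trained networks look in the newest picture that a camera, given by its name, has taken for a name from the list of things; names that differ only in an ending like _2 or _b are one class to them, and where a whole thing is asked for, a point or a joint stands for the part that bears it (a point fixed in the world has none). Each returns a list of dicts, best first, with "score" (0 to 1); they miss things now and then, are a little off and sometimes report something else, mostly with a low value. They report only what shows in the picture. A call takes as long as a camera call. They do not tell look-alikes from the thing itself.
- spot_in(camera, name): "centre" ([column, row] in pixels, amid what is visible of it).
- silhouettes(camera, name): "mask" (420x560 bool, what is visible of it) and "centre" ([column, row] in pixels, amid what is visible of it).
- tip_of(camera, name): "centre" ([column, row] in pixels: a listed point, or the origin of a listed thing).
The state is a dict: "clock": time; "q": joint angles; "joint_velocities": joint speeds; "tau": joint torques, N m; "position": TCP position; "eef_rot": TCP orientation; "contact_force": force on the tool from outside, world axes, zero at the start; "wrist_torque": the same for the moment, N m; "finger_gap": opening from 0.0 (shut) to 1.0 (fully open).
Only numpy, scipy, OpenCV 4.12 (cv2) and the standard library are available. Lean on these libraries where they do the work, as an engineer would, in place of code of your own. Each camera call takes 0.05 s, during which the arm holds its last target. There are 200 camera calls.

## Working session

There is one attempt and no reset: what is moved stays moved. The work goes in short steps, each a Python script; the robot and the scene stay as the last script left them, time stands still between calls to the robot, and variables do not carry over. Pictures are saved under pics/ and viewed, about 8 in all and at most 12, crops included, and the job is handed in when it is done.

```bash
ls; mkdir -p pics
python3 - <<'E'
from cell import *
import cv2,numpy as np
for c in ["scene","top"]:
    f=grab_frame(c); cv2.imwrite(f"pics/{c}0.png",f["img"][:,:,::-1]); print(c,f["fx"],f["fy"],f["cx"],f["cy"],f["k1"],np.round(f["cam_to_world"],4).tolist())
    for n in ["engraver","engraver_stop","carrier_rear","keybox","key_left_top","key_right_top","key_square","ink_bottle","water_cup","stone_tall","stone_short","weight_a","ink_bowl"]:
        print(n,[(np.round(d["centre"]).tolist(),round(d["score"],2)) for d in tip_of(c,n)])
s=get_state();print(s["clock"],s["position"],s["eef_rot"],s["finger_gap"])
E
```

```text
pics
scene 543.9701491736745 543.9701491736745 286.1047522691618 207.3513181922115 -0.06447696853163144 [[0.0989, 0.6254, -0.774, 1.5771], [0.995, -0.0516, 0.0854, -0.1088], [0.0135, -0.7786, -0.6274, 0.8949], [0.0, 0.0, 0.0, 1.0]]
engraver [([366.0, 246.0], 0.67)]
engraver_stop [([386.0, 274.0], 0.84), ([366.0, 247.0], 0.61)]
carrier_rear [([349.0, 216.0], 0.79)]
keybox [([188.0, 204.0], 0.78), ([276.0, 184.0], 0.66), ([210.0, 259.0], 0.63), ([387.0, 273.0], 0.44), ([429.0, 196.0], 0.31)]
key_left_top [([286.0, 171.0], 0.62), ([217.0, 244.0], 0.57), ([196.0, 188.0], 0.52)]
key_right_top [([195.0, 238.0], 0.65), ([173.0, 187.0], 0.47)]Traceback (most recent call last):
  File "<stdin>", line 6, in <module>
ValueError: it knows: carrier_rear, engraver, engraver_stop, ink_bottle, ink_bowl, key_left_top, key_right_top, keybox, stone_short, stone_tall, water_cup, weight
```

Run:
```python
from cell import *
import cv2,numpy as np
ims=[]
for c in ["scene","top"]:
    f=grab_frame(c); ims.append(f["img"][:,:,::-1]); np.savez(f"{c}.npz",**{k:np.array(v) for k,v in f.items()})
    if c=="top":
      print(c,f["fx"],f["cx"],f["cy"],f["k1"],np.round(f["cam_to_world"],4).tolist())
      for n in ["engraver","engraver_stop","carrier_rear","keybox","key_left_top","key_right_top","ink_bottle","water_cup","stone_tall","stone_short","weight","ink_bowl"]:
        print(n,[(np.round(d["centre"],1).tolist(),round(d["score"],2)) for d in tip_of(c,n)])
cv2.imwrite("pics/a.png",cv2.resize(ims[0],(784,588),interpolation=2));cv2.imwrite("pics/b.png",cv2.resize(ims[1],(784,588),interpolation=2))
s=get_state();print(s["clock"],s["position"],s["eef_rot"],s["finger_gap"])
```

```text
top 515.9210233764516 287.23294946057416 201.9384834607111 0.010041045904721022 [[-0.045, -0.9769, 0.209, 0.3021], [-0.999, 0.0446, -0.0066, 0.0263], [-0.0029, -0.2091, -0.9779, 1.3224], [0.0, 0.0, 0.0, 1.0]]
engraver [([292.7, 178.6], 0.43)]
engraver_stop [([212.5, 142.3], 0.6)]
carrier_rear [([230.0, 218.3], 0.57)]
keybox [([360.3, 179.6], 0.94), ([395.5, 259.9], 0.89), ([305.7, 288.5], 0.88), ([230.9, 216.9], 0.29), ([295.2, 217.3], 0.2)]
key_left_top [([387.3, 242.0], 0.7), ([351.9, 158.9], 0.6), ([296.9, 275.8], 0.52), ([440.6, 176.1], 0.48)]
key_right_top [([313.7, 286.4], 0.63), ([411.7, 250.8], 0.57), ([377.8, 170.3], 0.55)]
ink_bottle [([460.2, 233.7], 0.62), ([212.2, 144.6], 0.52)]
water_cup [([139.1, 178.8], 0.59)]
stone_tall [([300.2, 214.8], 0.74)]
stone_short [([290.7, 179.8], 0.75)]
weight [([139.2, 259.6], 0.93)]
ink_bowl [([441.9, 173.2], 0.9)]
1.05 [0.21455503 0.50643163 0.19537821] [-2.61916195e+00 -1.73479700e+00  4.37466244e-05] 1.0019621119173592
```

View pics/a.png

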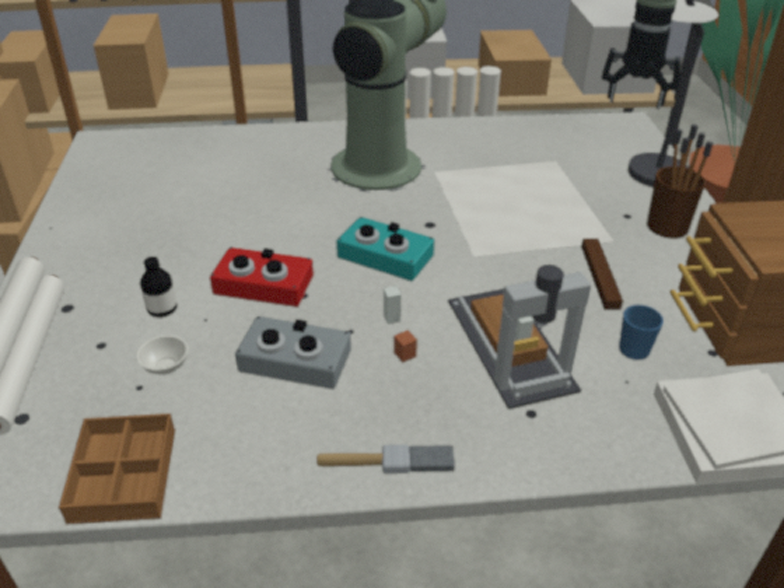

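View pics/b.png

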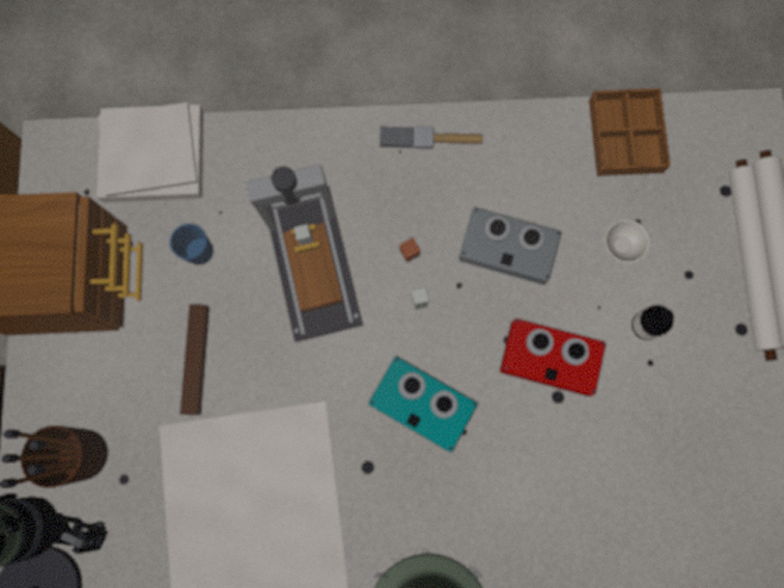

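The grey box is at about (513,245) in the enlarged top view. It matches the description; the look-alikes are red at (553,357) and turquoise at (424,403). The engraver is at (310,260) and the carrier's rear is at about (322,305).

```bash
cat > h.py <<'E'
import numpy as np,cv2
def ray(f,uv,T=None):
    T=np.array(f["cam_to_world"]) if T is None else T
    d=(np.array(uv,float)-[f["cx"],f["cy"]])/[f["fx"],f["fy"]]
    s=d.copy()
    for _ in range(20): s=d/(1+f["k1"]*(s@s))
    return T[:3,3],T[:3,:3]@np.array([*s,1])
def onz(f,uv,z,T=None):
    o,d=ray(f,uv,T); return (o+d*(z-o[2])/d[2])[:3]
def proj(f,P,T=None):
    T=np.array(f["cam_to_world"]) if T is None else T
    p=np.linalg.inv(T)@np.array([*P,1]); s=p[:2]/p[2]
    return s*(1+f["k1"]*(s@s))*[f["fx"],f["fy"]]+[f["cx"],f["cy"]]
E
python3 - <<'E'
from h import *
for c,w in [("top",(325,145,405,205)),("scene",(165,225,255,275))]:
    f=dict(np.load(f"{c}.npz")); im=f["img"]; x0,y0,x1,y1=w
    m=(im[y0:y1,x0:x1].max(2)<55).astype(np.uint8)
    n,l,st,ce=cv2.connectedComponentsWithStats(m)
    for i in range(1,n):
        if st[i,4]>8:
            uv=ce[i]+[x0,y0]; print(c,np.round(uv,1),st[i,2:],onz(f,uv,.069).round(4),onz(f,uv,.057).round(4))
f=dict(np.load("top.npz")); a=f["img"][:,:,::-1]
for uv,z in [((211.4,242.9),.008),((257.9,232.1),.008),((215,220),.03),((243,213),.03)]: print(uv,onz(f,uv,z).round(4))
cv2.imwrite("pics/c.png",cv2.hconcat([cv2.resize(a[105:250,165:265],(400,580),interpolation=2),cv2.resize(a[135:280,320:420],(400,580),interpolation=2)]))
E
```

```text
top [355.1 162.1] [ 9 10 69] [ 0.6649 -0.1578  0.069 ] [ 0.6683 -0.1596  0.057 ]
top [379.4 168.8] [10  9 70] [ 0.6445 -0.2176  0.069 ] [ 0.6478 -0.2199  0.057 ]
top [361.8 184.9] [ 7  7 40] [ 0.6049 -0.1702  0.069 ] [ 0.6078 -0.1721  0.057 ]
scene [213.5 232.3] [ 8  7 47] [ 0.6348 -0.1709  0.069 ] [ 0.6211 -0.1718  0.057 ]
scene [192.7 240.3] [11 10 90] [ 0.6583 -0.2173  0.069 ] [ 0.645  -0.2189  0.057 ]
scene [219.3 244.9] [11 11 94] [ 0.6784 -0.1577  0.069 ] [ 0.6654 -0.1584  0.057 ]
(211.4, 242.9) [0.4846 0.2164 0.008 ]
(257.9, 232.1) [0.5071 0.0965 0.008 ]
(215, 220) [0.5397 0.2033 0.03  ]
(243, 213) [0.5546 0.1316 0.03  ]
```

View pics/c.png

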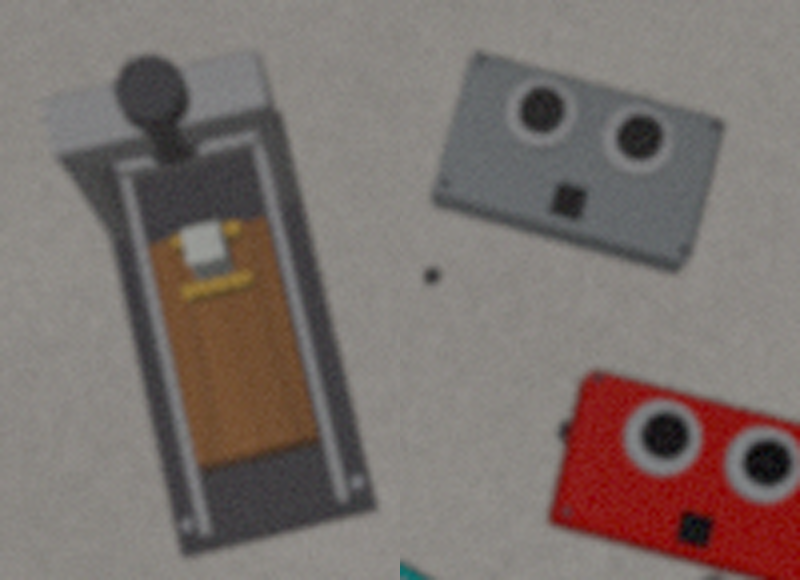

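```bash
cat >> h.py <<'E'
from scipy.spatial.transform import Rotation as Ro
def rot(a): # tool down, tool x at world azimuth a
    x=np.array([np.cos(a),np.sin(a),0]); z=np.array([0,0,-1.])
    return Ro.from_matrix(np.c_[x,np.cross(z,x),z]).as_rotvec()
def Ttool(s):
    T=np.eye(4); T[:3,:3]=Ro.from_rotvec(s["eef_rot"]).as_matrix(); T[:3,3]=s["position"]; return T
E
python3 - <<'E'
from cell import *
from h import *
s=get_state(); print(Ro.from_rotvec(s["eef_rot"]).as_matrix().round(2).tolist())
move_l([.215,.506,.29],.2)
grab(20)
yaw=.186; O=np.array([.643,.184]); ex=np.array([np.cos(yaw),np.sin(yaw)])
p=[*(O-.17*ex),.27]
for a in (yaw+np.pi/2,yaw-np.pi/2):
    q=ik(p,rot(a)); print(a,None if q is None else np.round(q,2))
a=min((yaw+np.pi/2,yaw-np.pi/2),key=lambda a:abs(ik(p,rot(a))[5]) if ik(p,rot(a)) is not None else 9)
movep(p,rot(a)); s=get_state(); f=grab_frame("wrist")
T=Ttool(s)@np.array(f["T_tool_cam"]); np.savez("w1.npz",**{k:np.array(v) for k,v in f.items()},T=T)
print(s["clock"],s["position"],s["finger_gap"],T.round(3).tolist())
for n in ["engraver","engraver_stop","carrier_rear"]:
    for d in tip_of("wrist",n): print(n,d["score"],d["centre"],onz(f,d["centre"],{"engraver":0,"engraver_stop":.019,"carrier_rear":.023}[n],T).round(4))
cv2.imwrite("pics/w1.png",f["img"][:,:,::-1])
E
```

```text
[[0.39, 0.92, -0.0], [0.92, -0.39, -0.0], [-0.0, -0.0, -1.0]]
1.7567963267948965 [ 0.16  0.19 -0.18  1.2   0.   -0.02]
-1.3847963267948966 [ 0.16  0.19 -0.18  1.2   0.    3.12]
4.0583 [0.47580401 0.15314345 0.27008095] 0.0025938289631818384 [[-0.185, 0.936, 0.298, 0.398], [0.983, 0.177, 0.056, 0.138], [-0.0, 0.303, -0.953, 0.449], [0.0, 0.0, 0.0, 1.0]]
engraver_stop 0.9 [282.1, 333.3] [0.7463 0.2069 0.019 ]
carrier_rear 0.76 [282.6, 220.5] [0.5437 0.169  0.023 ]
```

View pics/w1.png

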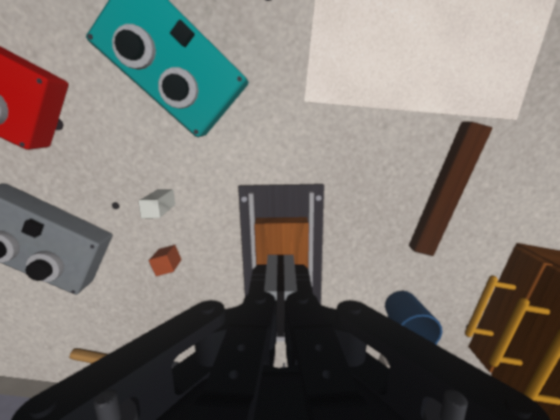

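Run:
```python
from cell import *
from h import *
yaw=.186; O=np.array([.643,.186]); ex=np.array([np.cos(yaw),np.sin(yaw)])
P=lambda x,z:[*(O+x*ex),z]
X=lambda:(np.dot(np.array(get_state()["position"])[:2]-O,ex)).round(4)
move_l(P(-.145,.10),.2); move_l(P(-.145,.024),.1)
print("down",X(),get_state()["contact_force"])
h=move_l(P(-.075,.024),.06,until_force=12); print(h,X(),get_state()["contact_force"])
if not h:
    h=move_l(P(-.042,.024),.03,until_force=12); print(h,X(),get_state()["contact_force"])
sleep(.3); print(X(),get_state()["contact_force"],get_state()["clock"])
```

```text
down -0.1444 [0.33469626 0.41600061 0.70493144]
False -0.0755 [-0.39830828 -0.35882199 -0.0639113 ]
False -0.0422 [-0.46694403  0.34227221  0.64490614]
-0.0421 [ 0.12394815 -0.16776499  0.28628888] 9.0417
```

Run:
```python
from cell import *
from h import *
f=grab_frame("top"); t=f["img"][:,:,::-1]
print([(d["score"],onz(f,d["centre"],.023).round(4)) for d in tip_of("top","carrier_rear")])
g=grab_frame("scene")["img"][:,:,::-1]
cv2.imwrite("pics/d.png",cv2.hconcat([cv2.resize(t[105:250,165:265],(400,580),interpolation=2),cv2.resize(g[160:305,320:420],(400,580),interpolation=2)]))
```

```text
[(0.83, array([0.55  , 0.1618, 0.023 ]))]
```

View pics/d.png

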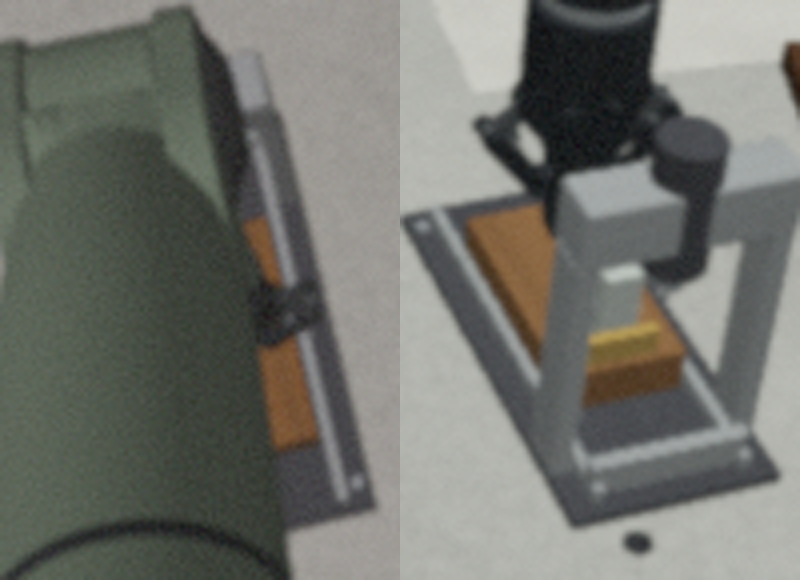

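Run:
```python
from cell import *
s=get_state(); print({k:(v if isinstance(v,float) else [round(float(x),3) for x in v]) for k,v in s.items()})
```

```text
{'clock': 9.1917, 'q': [0.17, 0.619, -0.191, 0.761, 0.0, -0.016], 'joint_velocities': [-0.0, 0.002, 0.002, -0.0, 0.001, -0.0], 'tau': [0.001, -55.138, 22.457, 0.002, -0.0, 0.0], 'position': [0.602, 0.178, 0.024], 'eef_rot': [-2.006, -2.418, 0.0], 'contact_force': [0.221, 0.186, 0.837], 'wrist_torque': [0.046, -0.033, -0.018], 'finger_gap': -0.0009948169257710984}
```

Run:
```python
from cell import *
from h import *
s=get_state()
fs={c:grab_frame(c) for c in("scene","top","wrist")}
for c in("scene","top"):
    print(c,proj(fs[c],s["position"]).round(1), proj(fs[c],s["position"]+np.array([0,0,.073])).round(1))
print([ (d["score"],d["centre"]) for d in tip_of("scene","carrier_rear")])
g=fs["scene"]["img"][:,:,::-1].copy(); w=fs["wrist"]["img"][:,:,::-1]
u=proj(fs["scene"],s["position"]).round().astype(int); cv2.circle(g,tuple(map(int,u)),1,(0,0,255),-1)
cv2.imwrite("pics/e.png",cv2.hconcat([cv2.resize(g[150:270,310:410],(400,480),interpolation=2),cv2.resize(w[180:420,180:380],(400,480))]))
```

```text
scene [358.8 229.2] [361.8 205.8]
top [224.7 196.3] [221.  189.8]
[(0.93, [347.8, 217.1])]
```

View pics/e.png

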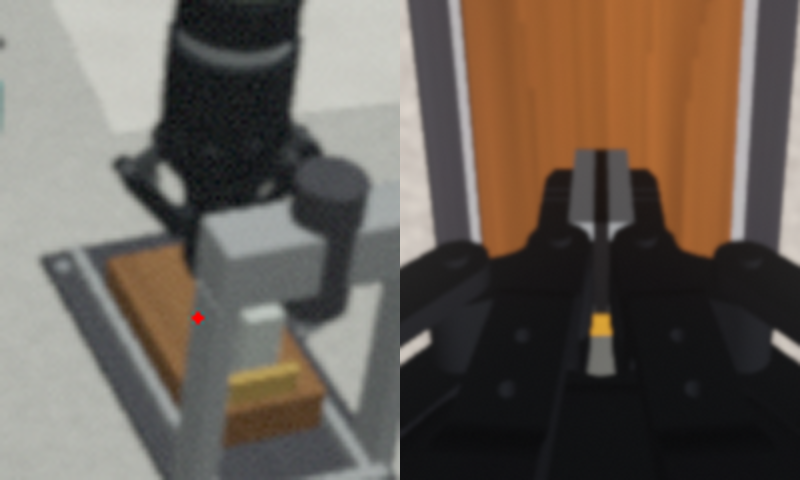

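The fingers were above the carrier, so the real tip is higher than the reported z of 24 mm. I'll measure this by touching the floor plate behind the carrier.

Run:
```python
from cell import *
from h import *
w=dict(np.load("w1.npz")); print("tcp in wrist px",proj(w,[0,0,0],w["T_tool_cam"]).round(1),proj(w,[0,0,-.02],w["T_tool_cam"]).round(1))
yaw=.186; O=np.array([.643,.186]); ex=np.array([np.cos(yaw),np.sin(yaw)])
P=lambda x,z:[*(O+x*ex),z]
move_l(P(-.042,.06),.1); move_l(P(-.132,.06),.15); move_l(P(-.132,.03),.1)
z=.03
h=move_l(P(-.132,-.03),.025,until_force=5); s=get_state(); print(h,s["position"],s["contact_force"],s["clock"])
```

```text
tcp in wrist px [281.1 245.4] [281.2 259.4]
True [ 0.51327993  0.16159229 -0.02782977] [-0.89251561 -0.79329538  4.24231411] 13.1917
```

Run:
```python
from cell import *
from h import *
s=get_state()
fs={c:grab_frame(c) for c in("scene","wrist")}
g=fs["scene"]["img"][:,:,::-1].copy(); w=fs["wrist"]["img"][:,:,::-1]
for dz in(0,.035):
    u=proj(fs["scene"],s["position"]+np.array([0,0,dz])).round().astype(int); cv2.circle(g,tuple(map(int,u)),1,(0,0,255),-1); print(u)
cv2.imwrite("pics/f.png",cv2.hconcat([cv2.resize(g[150:270,310:410],(400,480),interpolation=2),cv2.resize(w[180:420,180:380],(400,480))]))
```

```text
[344 222]
[345 212]
```

View pics/f.png

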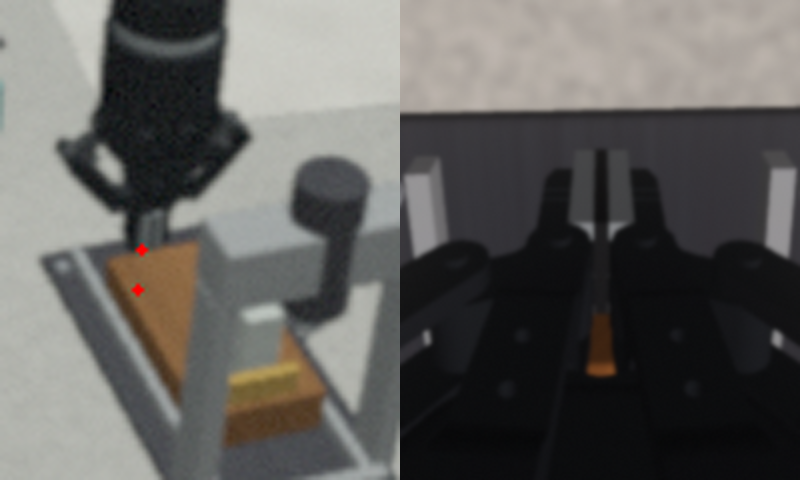

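The tip is on the plate at a reported z of −28 mm where the true z is +8 mm, so the reported z is about 36 mm low. I'll push with that correction.

Run:
```python
from cell import *
from h import *
yaw=.186; O=np.array([.643,.186]); ex=np.array([np.cos(yaw),np.sin(yaw)])
P=lambda x,z:[*(O+x*ex),z]
X=lambda:(np.dot(np.array(get_state()["position"])[:2]-O,ex)).round(4)
zc=-.014
move_l(P(-.132,zc),.1)
f0=get_state()["contact_force"]
h=move_l(P(-.035,zc),.035,until_force=12); print(h,X(),get_state()["position"][2],get_state()["contact_force"]-f0)
sleep(.3); s=get_state(); print(X(),s["contact_force"]-f0,s["clock"])
```

```text
True -0.0568 -0.014858394533222602 [-0.46269057  0.2224505   0.84243937]
-0.0582 [-1.17055893 -0.54258751  0.85988378] 15.8583
```

Run:
```python
from cell import *
from h import *
yaw=.186; O=np.array([.643,.186]); ex=np.array([np.cos(yaw),np.sin(yaw)])
P=lambda x,z:[*(O+x*ex),z]
move_l(P(-.12,-.014),.15); move_l(P(-.12,.20),.3)
f=grab_frame("wrist"); s=get_state(); T=Ttool(s)@np.array(f["T_tool_cam"])
for dz in (0,.0355):
    T2=T.copy(); T2[2,3]+=dz
    for n,z in (("carrier_rear",.023),("engraver_stop",.019)):
        for d in tip_of("wrist",n)[:1]: 
            p=onz(f,d["centre"],z,T2); print(dz,n,round(d["score"],2),np.dot(p[:2]-O,ex).round(4),p.round(4))
let_go()
kb=-.323; bx=np.array([np.cos(kb),np.sin(kb)]); M=np.array([.661,-.1878])
p=[*(M-.06*bx),.14]; q=ik(p,rot(kb+np.pi/2)); print(np.round(q,2))
movep(p,rot(kb+np.pi/2)); sleep(.2)
s=get_state(); f=grab_frame("wrist"); T=Ttool(s)@np.array(f["T_tool_cam"]); np.savez("w2.npz",**{k:np.array(v) for k,v in f.items()},T=T)
print(s["clock"],s["position"],s["finger_gap"])
for n in("key_left_top","key_right_top"): print(n,[(round(d["score"],2),d["centre"]) for d in tip_of("wrist",n)])
m=(f["img"].max(2)<45).astype(np.uint8); n,l,st,ce=cv2.connectedComponentsWithStats(m)
for i in range(1,n):
    if 60<st[i,4]<6000: print(ce[i].round(1),st[i])
t=grab_frame("top")["img"]
cv2.imwrite("pics/g.png",f["img"][:,:,::-1]); cv2.imwrite("pics/t2.png",t[:,:,::-1])
```

```text
0 carrier_rear 0.97 -0.048 [0.5959 0.1767 0.023 ]
0.0355 carrier_rear 0.97 -0.033 [0.6107 0.1794 0.023 ]
[-0.39  0.51 -0.06  1.    0.   -0.07]
19.825 [ 0.6044568  -0.16742105  0.14043734] 0.9977448039137939
key_left_top [(0.75, [307.9, 269.9]), (0.6, [150.2, 51.0]), (0.56, [279.4, 227.2])]
key_right_top [(0.83, [239.3, 268.5]), (0.68, [66.5, 50.2])]
[544.2  52.6] [528   0  32 117 723]
[69.6 52.2] [  47   31   47   44 1532]
[155.   52.1] [ 135   31   41   43 1350]
[ 24.2 159.7] [  3 137  30  48 270]
[277.3 211.9] [268 202  20  21 407]
[243.1 265.1] [229 250  29  31 699]
[310.6 265.6] [297 251  29  30 694]
```

View pics/g.png

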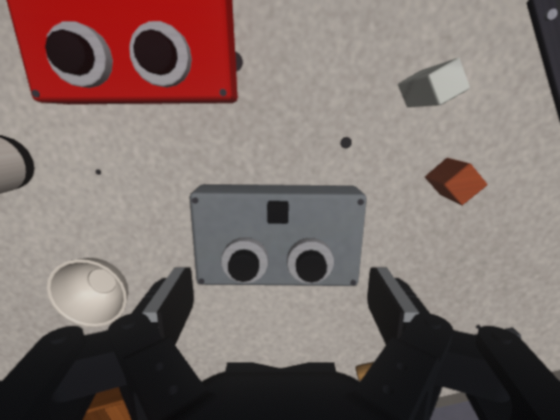

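Run:
```python
from h import *
w=dict(np.load("w2.npz")); T=w["T"]
print("T_tool_cam",w["T_tool_cam"].round(4).tolist())
for dz in(0,.0355):
    T2=T.copy();T2[2,3]+=dz
    L,R=(onz(w,u,.069,T2) for u in((310.6,265.6),(243.1,265.1))); d=L-R
    print(dz,L.round(4),R.round(4),np.linalg.norm(d).round(4),"yaw",np.arctan2(-d[0],d[1]).round(4),"mid",((L+R)/2).round(4))
a=cv2.imread("pics/t2.png")
cv2.imwrite("pics/i.png",cv2.resize(a[105:250,165:265],(400,580),interpolation=2))
```

```text
T_tool_cam [[1.0, 0.0, -0.001, -0.0013], [0.0003, 0.9528, 0.3036, -0.0791], [0.0009, -0.3036, 0.9528, -0.1785], [0.0, 0.0, 0.0, 1.0]]
0 [ 0.663  -0.1588  0.069 ] [ 0.6428 -0.2179  0.069 ] 0.0624 yaw -0.329 mid [ 0.6529 -0.1884  0.069 ]
0.0355 [ 0.682 -0.161  0.069] [ 0.659  -0.2284  0.069 ] 0.0712 yaw -0.329 mid [ 0.6705 -0.1947  0.069 ]
```

View pics/i.png

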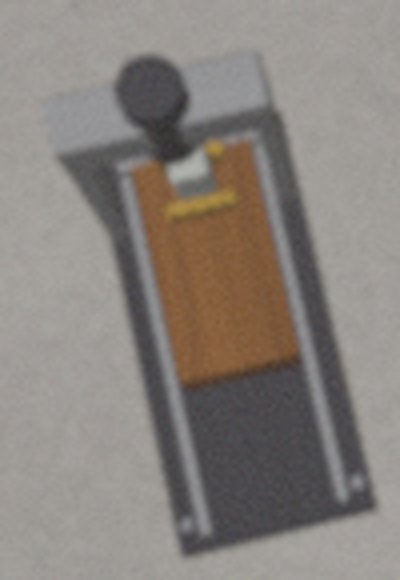

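The carrier is home against the stop. Next I'll hover close above the keys and check the centring with the wrist camera.

Run:
```python
from cell import *
from h import *
kb=-.329; r=rot(kb+np.pi/2)
move_l([.656,-.1893,.10],.15,rot=r); move_l([.656,-.1893,.045],.1); sleep(.2)
s=get_state(); f=grab_frame("wrist"); g=grab_frame("scene"); T=Ttool(s)@np.array(f["T_tool_cam"])
print(s["clock"],s["position"],s["contact_force"])
x0,x1=195,365
m=(f["img"].max(2)<45).astype(np.uint8); n,l,st,ce=cv2.connectedComponentsWithStats(m)
for i in range(1,n):
    if 60<st[i,4]<6000: print(ce[i].round(1),st[i],onz(f,ce[i],.069,T).round(4))
g=g["img"][:,:,::-1]
cv2.imwrite("pics/k.png",cv2.hconcat([f["img"][:,100:460,::-1],cv2.resize(g[160:300,140:280],(420,420),interpolation=2)]))
```

```text
21.5333 [ 0.65665429 -0.18958873  0.04597686] [-0.69304688  0.7758247   1.14853406]
[283.  168.5] [ 267  152   33   34 1113] [ 0.6064 -0.1724  0.069 ]
[228.5 255.4] [ 204  231   49   50 1918] [ 0.6433 -0.2176  0.069 ]
[336.9 255.5] [ 313  231   49   50 1932] [ 0.6633 -0.1593  0.069 ]
```

View pics/k.png

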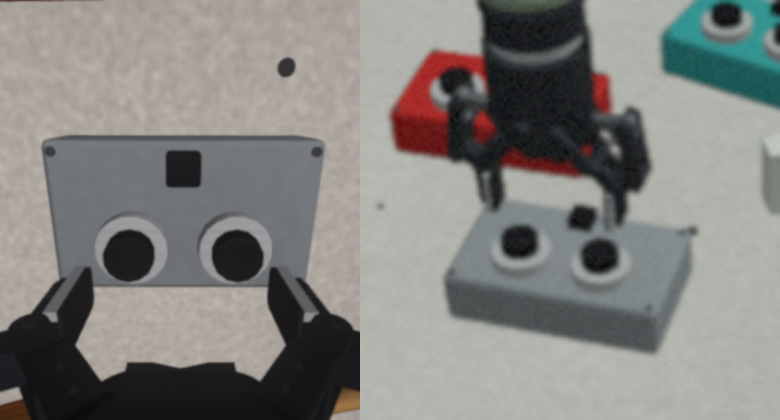

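Run:
```python
from cell import *
from h import *
kb=-.329; r=rot(kb+np.pi/2); bx=np.array([np.cos(kb),np.sin(kb),0]);by=np.array([-bx[1],bx[0],0])
xy=[.6599,-.1896]
move_l([*xy,.045],.05); sleep(.1)
def rd(n=6):
    F=[];M=[]
    for _ in range(n): s=get_state();F.append(s["contact_force"]);M.append(s["wrist_torque"]);sleep(.02)
    return np.mean(F,0),np.mean(M,0),s
F0,M0,_=rd(10)
move_l([*xy,.030],.05)
zc=None;z=.030;ok=False
while z>-.02:
    z-=.001; move_l([*xy,z],.03); F,M,s=rd(4); F=F-F0;M=M-M0
    print(round(z,3),round(s["position"][2],4),F[2].round(2),"M",(M@bx).round(3),(M@by).round(3),round(s["clock"],1))
    if zc is None and F[2]>1.5: zc=z
    if zc and not ok and z<=zc-.0039:
        ok=F[2]>3.9
        if not ok: print("abort single?");move_l([*xy,.045],.1);break
    if F[2]>14: break
    if zc and z<zc-.014: print("deep");break
if ok and F[2]>8:
    t=get_state()["clock"]; sleep(3.3); F,M,s=rd(4); print("held",s["clock"]-t,(F-F0).round(2))
    move_l([*xy,.045],.06)
    sleep(.1);F,M,s=rd(4);print("up",(F-F0).round(2),s["clock"])
```

```text
0.029 0.0292 0.12 M -0.012 -0.004 22.9
0.028 0.028 0.33 M -0.018 0.003 23.2
0.027 0.027 0.43 M -0.033 -0.028 23.5
0.026 0.0259 0.23 M -0.022 -0.001 23.9
0.025 0.0249 0.41 M 0.02 -0.011 24.2
0.024 0.0239 0.13 M 0.007 0.028 24.5
0.023 0.0229 0.34 M -0.011 0.011 24.8
0.022 0.0219 0.1 M 0.014 0.028 25.1
0.021 0.021 0.47 M -0.043 0.005 25.4
0.02 0.02 0.93 M 0.023 -0.022 25.8
0.019 0.0193 2.68 M -0.029 0.109 26.1
0.018 0.0182 3.56 M 0.025 0.133 26.4
0.017 0.0171 4.43 M -0.017 0.174 26.7
0.016 0.0161 5.16 M 0.008 0.165 27.0
0.015 0.0152 5.35 M 0.015 0.212 27.3
0.014 0.0143 6.38 M 0.01 0.264 27.6
0.013 0.0134 7.04 M -0.022 0.295 28.0
0.012 0.0125 7.26 M -0.001 0.392 28.3
0.011 0.0119 9.34 M 0.03 0.527 28.6
0.01 0.0118 15.14 M 0.039 0.983 28.9
held 3.349999999999998 [-4.86  1.3  14.41]
up [0.07 0.23 0.3 ] 33.1833
```

Run:
```python
from cell import *
from h import *
move_l([.6599,-.1896,.12],.15); move_l([.58,-.163,.15],.15); sleep(.3)
w=grab_frame("wrist")["img"][:,:,::-1];g=grab_frame("scene")["img"][:,:,::-1]
cv2.imwrite("pics/l.png",cv2.hconcat([cv2.resize(w,(400,300)),cv2.resize(g,(400,300))]))
s=get_state();print(s["clock"],s["contact_force"])
```

```text
35.0 [-0.20706413  0.07409154 -0.76028324]
```

View pics/l.png

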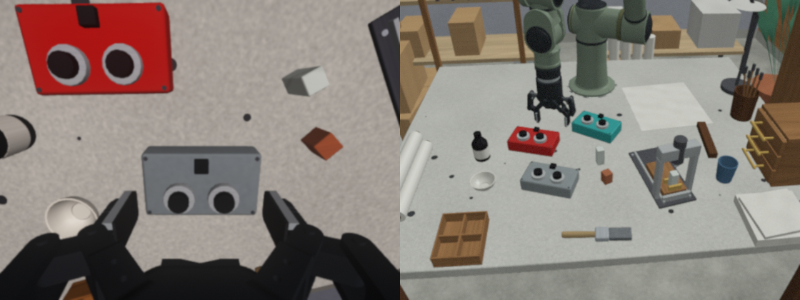

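The gripper is clear of everything, the keys are up, the carrier is home, and the bystanders look undisturbed.

```bash
python3 -c "
from cell import *
sign_off()"
```

```text
the job is handed in; nothing more can be done
```

I pushed the carrier home, pressed both round keys of the grey box down together for over three seconds and released them, then handed the job in. The clock read 35 s just before hand-in; no verdict was reported.

- **First push missed:** the fingers passed above the carrier without moving it. Touching the floor plate showed that the reported tool height is about 36 mm lower than the real fingertip height. I corrected for this in everything after.
- **Carrier:** the second push stopped on force at the expected place, with the tool at x = −57 mm in the engraver's frame (about −56 mm expected). The top picture shows the carrier against the stop. The wrist camera put its rear at −48 mm where −45 mm is home, so it is inside the −49 mm limit by only 1 mm on that reading.
- **Keys:** the force rose at about 0.7 N per mm with almost no sideways moment, which fits both keys moving together. They bottomed out after about 8 mm, and I held them there for 3.35 s at about 14–15 N.
- **Release:** the contact force dropped back to about zero, and the last picture shows the keys up.
- **Bystanders and square key:** I saw no sign that anything else had moved or that the square key was pressed, but I checked this only by eye.
- **Disagreements:** the cameras differed by 3–8 mm on where the keys are. The wrist camera also agreed best with the uncorrected tool height.

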